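# Check the lid catches of two food boxes

## Robot

A 6-joint arm with a two-finger parallel gripper is mounted at the origin on the work surface. World frame = base frame: x ahead of the robot, y to its left, z up, the work surface at z = 0. Lengths are in m, angles in degrees, forces in N, time in s.
With the tool pointing down it reaches from about 0.4 to 0.825 m from the base axis. Payload 7 kg.
Tool frame: the origin (TCP) lies at the very end of the fingers, on their centre line; the grasp point (between the pads) lies 19 mm behind it; x points along the fingers, z is the direction in which the jaws open and shut, and the axes are right-handed (so a half turn about x gives the same grasp; the last joint's range is limited). The gripper opens to 88 mm and grips with 3 to 60 N. Pads are 19 mm wide; open, the fingers measure 130 mm over their backs; the gripper's body (78 mm by 193 mm) begins 47 mm behind the grasp point.
Start: joints at [-58.894, 20.546, 0.682, 0, -70.136, -16.507], TCP at [0.17, -0.653, 0.227] pointing down, gripper open.
Joint ranges: [-176.03, 176.03], [-82.01, 121.73], [-58.28, 71.71], [-173.87, 95.51], [-174.79, -0.11], [-173.66, 173.66]. Speed limits (degrees/s): [136.94, 136.94, 172.46, 180, 180, 180].

## Interface

Orientations are given as [roll, pitch, yaw] about the fixed x, y, z axes, in that order (R = Rz(yaw) Ry(pitch) Rx(roll)).
In Python, from plant import * gives the robot as it stands.
- The arm moves only by the tool arm_command, never from a script. Its argument "commands" is one flat list of numbers, 5 for each row, row after row: the shift along the tool's x, y, z in mm, then the turn about the tool's x in degrees, then the opening in per cent of the stroke, from 0 (shut) to 100 (fully open). A call has 1 to 5 rows; each row shifts and turns the pose as measured when the row begins, along the tool's axes as they then stand; what a row does not reach is not made up. A row lasts 1/8 s, in which the tool goes at most 62.5 mm and 10.7 degrees, less where a joint would pass 70% of its speed; a pose out of reach is approached as far as the arm can. A call is refused whole if a number of a shift passes 62.5 or a number of a turn 10.7, either way. A call with a gripper value outside its range is refused whole. The fingers move at their own pace and stop on an object; the grip force is fixed at half the most. Time passes only in rows, so rows that do not move let the fingers close. It gives the time, the measured TCP pose, the force and the opening at its end, in the units of the state.
- get_obs(): the state, without advancing time (a new reading comes with each control period).
- snapshot(name): name is "scene" or "side" or "wrist"; returns a dict with "frame" (420x560x3 uint8, blue, green, red), "fov_y" (degrees; the focal length in pixels is half the picture's height over the tangent of half this angle, whatever the lens; pixels are square), "cx", "cy" (the principal point, pixels), "world_to_cam" (4x4, takes a point from world to camera coordinates). Camera axes: x right, y up, looking along -z (the intrinsics and any distortion apply to the point x, -y, -z); pixel columns grow to the right and rows downward; lengths in m; the calibration is good to about 2 mm. A picture is of the moment at which its call begins. There is no depth.
- close_job(): hands the job in, once; it reports no verdict.
The state is a dict: "clock": time; "joint_pos": joint angles; "qvel": joint speeds; "tau": joint torques, N m; "tool_pos": TCP position; "orientation": TCP orientation; "force": force on the tool from outside, world axes, zero at the start; "moment": the same for the moment, N m; "opening": finger opening in m.
Only numpy, scipy, OpenCV 4.12 (cv2) and the standard library are available. Lean on these libraries where they do the work, as an engineer would, in place of code of your own. Each camera call takes 0.05 s, during which the arm holds its last target. There are 200 camera calls.

## Task

The two lunch boxes are about to go out for delivery and their lids must be caught, not just lying shut. Starting with the red-handled box and then the blue-handled one, give the shut lid a firm upward tug by its handle (about 15 N, held for a moment) to see that the catch holds; if the lid gives, put it down, press its front down until the catch snaps, and tug again until it holds. Don't wrench or slam the lids (nothing near 40 N), leave the other things where they are, and finish with both lids down, caught and let go.

Things in the scene. Friction and masses are not known exactly. Their poses are not given: they have to be found in the camera images.
- red_box: Heavy insulated steel food box, 200 mm deep, 150 mm wide, red badge on its front (own -x); fixed to the counter. Origin: centre of its underside, z up. Lid underside 130 mm, lid top 142 mm above the counter. Hinge line along own y, at x +95 mm, z 130 mm. Behind the front wall hides a hook catch that may or may not hold the lid at the start; the lid lies at the same height either way.
- red_box_lid (a joint): Red lid opening angle, rad: 0 = shut, grows as the front rises, to 1.6. Caught: lifts only to 0.01, then stops hard (holds over 40 N). Not caught: lifts freely with 3 to 8 N at the handle; sinks shut if let go. Pressed below 0 (not shown here) the seal gives springily, 2 N/mm at the pad after 1 to 2 N; 4 to 6 mm down, at 9 to 12 N, the catch snaps and stays; rim stop 9 mm. Pressing a caught lid is harmless.
- red_box_handle (a point): Middle of the red bar handle on the red box's lid: round bar 12 mm thick, 90 mm long along the lid's y, on a post at each end. Point on the bar's axis, 46 mm above the lid's underside, 34 mm above its top (28 mm free below the bar), 130 mm in front of the hinge line, 71 mm behind the lid's front edge. As the lid lifts the bar moves back 0.35 mm per mm up. Axes: x front to back, y along the bar, z up.
- red_box_pad (a point): Middle of the black press pad on the front strip of the red box's lid, above the catch: flat, 22 mm by 60 mm, on the lid's upper face, 178 mm in front of the hinge line and 48 mm in front of the handle bar. Axes as the lid's.
- blue_box: Heavy insulated steel food box, 200 mm deep, 150 mm wide, blue badge on its front (own -x); fixed to the counter. Origin: centre of its underside, z up. Lid underside 130 mm, lid top 142 mm above the counter. Hinge line along own y, at x +95 mm, z 130 mm. Behind the front wall hides a hook catch that may or may not hold the lid at the start; the lid lies at the same height either way.
- blue_box_lid (a joint): Blue lid opening angle, rad: 0 = shut, grows as the front rises, to 1.6. Caught: lifts only to 0.01, then stops hard (holds over 40 N). Not caught: lifts freely with 3 to 8 N at the handle; sinks shut if let go. Pressed below 0 (not shown here) the seal gives springily, 2 N/mm at the pad after 1 to 2 N; 4 to 6 mm down, at 9 to 12 N, the catch snaps and stays; rim stop 9 mm. Pressing a caught lid is harmless.
- blue_box_handle (a point): Middle of the blue bar handle on the blue box's lid: round bar 12 mm thick, 90 mm long along the lid's y, on a post at each end. Point on the bar's axis, 46 mm above the lid's underside, 34 mm above its top (28 mm free below the bar), 130 mm in front of the hinge line, 71 mm behind the lid's front edge. As the lid lifts the bar moves back 0.35 mm per mm up. Axes: x front to back, y along the bar, z up.
- blue_box_pad (a point): Middle of the black press pad on the front strip of the blue box's lid, above the catch: flat, 22 mm by 60 mm, on the lid's upper face, 178 mm in front of the hinge line and 48 mm in front of the handle bar. Axes as the lid's.
- bowl: Small steel bowl, 100 mm across, 45 mm high, loose, standing between the robot and the boxes. Origin: centre of its underside. Bystander.
- bottle: White plastic bottle, 60 mm across, 160 mm high, loose, beside the boxes. Origin: centre of its underside. Bystander.
- spoon: Serving spoon, 200 mm long, lying loose beside the boxes. Origin: under its middle. Bystander.
There are look-alikes about, which are no part of the job. What is shaped like the blue_box but brown or pink is not meant.

How it is judged (in metres and radians):
On the way, in this order (a step that is already met when the one before it is completed fails the run):
1. the red-handled lid, tugged upward, is held by its catch: at least 5 N on the catch with the lid lifted no farther than its play (contact force between red_box and red_box_lid above 5 N and value of joint red_box_lid between 0.004 and 0.025 rad), for 0.2 s.
2. then the blue-handled lid, tugged upward, is held by its catch in the same way (contact force between blue_box and blue_box_lid above 5 N and value of joint blue_box_lid between 0.004 and 0.025 rad), for 0.2 s.
At the end, for the whole second after the job is handed in: Both lids lie down on their seals (lid angles between -0.008 and 0.008 rad), both having held the tug (value of joint red_box_lid between -0.008 and 0.008 rad and value of joint blue_box_lid between -0.008 and 0.008 rad); the robot touches nothing.
It fails at once if a lid is wrenched or slammed: more than 40 N between it and its box (contact force between red_box and red_box_lid above 40 N or contact force between blue_box and blue_box_lid above 40 N).
It fails at once if a bowl, bottle or spoon is moved more than 20 mm (distance of any of bowl, bottle, spoon from where it was at the start of the episode above 0.02 m).
It also fails if it takes over 72 s, if anything falls off the work surface, if the arm or the gripper's body presses on something with over 40 N, if the wrist force passes 120 N, or if a joint passes its speed limit or range.

## Working session

There is one attempt and no reset: what is moved stays moved. The work goes in short steps, Python scripts to look and compute and a tool call to move; the robot and the scene stay as the last step left them, time stands still between calls to the robot, and variables do not carry over. Pictures are saved under pics/ and viewed, about 8 in all and at most 12, crops included, and the job is handed in when it is done.

Besides the shell and the picture viewer there is one more tool, called after "Call:" as a command line: name --argument value ..., lists and objects as JSON in quotes. arm_command: Moves the arm, as the interface text tells. Its arguments: {"type":"object","properties":{"commands":{"type":"array"}},"required":["commands"]}

```bash
mkdir -p pics; ls
python3 - <<'E'
from plant import *
import cv2
o=get_obs();print({k:o[k] for k in ['clock','tool_pos','orientation','force','opening']})
for n in ['scene','side']:
    s=snapshot(n);cv2.imwrite(f'pics/{n}0.png',s['frame']);print(n,s['fov_y'],s['cx'],s['cy'],s['world_to_cam'],[k for k in s])
E
```

```text
pics
{'clock': 0.0, 'tool_pos': array([ 0.16996818, -0.65275746,  0.22563249]), 'orientation': array([  5.50196349,  89.90547618, 110.09074206]), 'force': array([0.11166489, 0.13269685, 0.31193665]), 'opening': 0.08762388786336395}
scene 44.824959117206326 283.583266607306 206.50695510647526 [[ 5.00472554e-01  8.65752247e-01 -5.20150903e-04 -2.66460299e-01]
 [-6.93925640e-01  4.01502439e-01  5.97714813e-01  3.20624713e-01]
 [ 5.17681784e-01 -2.98778913e-01  8.01708633e-01 -1.79965359e+00]
 [ 0.00000000e+00  0.00000000e+00  0.00000000e+00  1.00000000e+00]] ['frame', 'fov_y', 'cx', 'cy', 'world_to_cam']
side 49.23887733623457 283.18420637588986 206.01768690845975 [[-0.86839279 -0.49587384 -0.00176218  0.48613645]
 [ 0.2475711  -0.43662936  0.86490656 -0.26814702]
 [-0.42965395  0.75064235  0.50192981 -0.92543935]
 [ 0.          0.          0.          1.        ]] ['frame', 'fov_y', 'cx', 'cy', 'world_to_cam']
```

View pics/scene0.png

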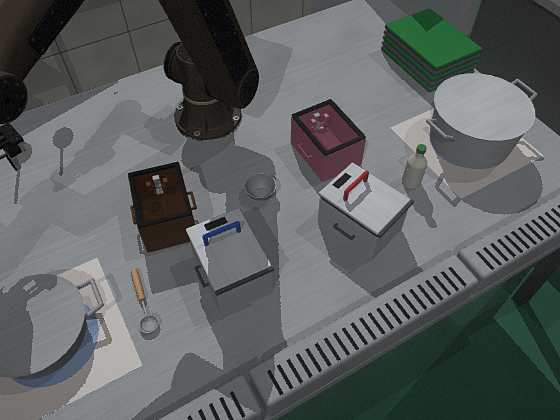

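View pics/side0.png

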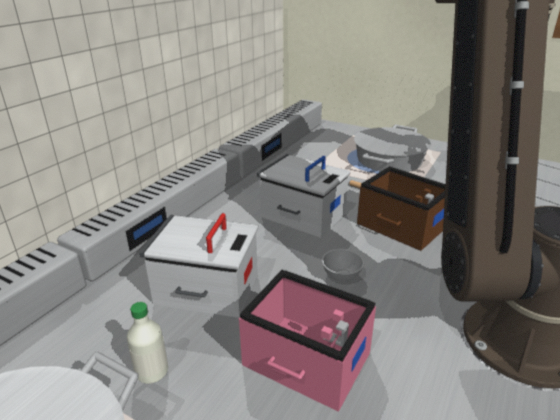

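The wanted boxes are the steel ones: red bar at scene (357,184) / side (217,232), blue bar at scene (222,232) / side (316,167). Their black pads are at scene (343,181) and (215,225). The look-alikes are the pink open box at scene (328,140) and the brown one at (160,200); neither is meant.

```bash
cat > h.py <<'E'
import cv2,numpy as np
from plant import *
def ray(s,u,v):
    f=s['frame'].shape[0]/2/np.tan(np.radians(s['fov_y']/2));T=s['world_to_cam']
    d=T[:3,:3].T@np.array([(u-s['cx'])/f,-(v-s['cy'])/f,-1]);c=-T[:3,:3].T@T[:3,3]
    return c,d/np.linalg.norm(d)
def onz(s,u,v,z):
    c,d=ray(s,u,v);return c+d*(z-c[2])/d[2]
def tri(a,b):
    A=[];r=[]
    for c,d in(a,b):
        P=np.eye(3)-np.outer(d,d);A.append(P);r.append(P@c)
    p=np.linalg.lstsq(np.vstack(A),np.hstack(r),rcond=None)[0]
    return p,[round(1000*np.linalg.norm((np.eye(3)-np.outer(d,d))@(p-c)),1) for c,d in(a,b)]
def mask(fr,col):
    h=cv2.cvtColor(fr,cv2.COLOR_BGR2HSV)
    if col=='red': return cv2.inRange(h,(0,150,70),(8,255,255))|cv2.inRange(h,(175,150,70),(180,255,255))
    if col=='blue': return cv2.inRange(h,(100,120,40),(130,255,255))
    return cv2.inRange(h,(0,0,0),(180,255,60))
def blobs(fr,col,roi,amin=30):
    x0,y0,x1,y1=roi;m=np.zeros(fr.shape[:2],np.uint8);m[y0:y1,x0:x1]=mask(fr,col)[y0:y1,x0:x1]
    cs,_=cv2.findContours(m,cv2.RETR_EXTERNAL,cv2.CHAIN_APPROX_NONE)
    out=[]
    for c in cs:
        M=cv2.moments(c)
        if M['m00']>=amin: out.append((M['m00'],M['m10']/M['m00'],M['m01']/M['m00'],c))
    return sorted(out,key=lambda t:-t[0])
E
python3 - <<'E'
from h import *
S=snapshot('scene');D=snapshot('side')
R={'red':((335,160,380,210),(200,210,232,255)),'blue':((195,212,248,250),(300,150,332,185))}
P={'red':((328,170,356,192),(228,230,252,255)),'blue':((200,215,230,233),(320,170,342,186))}
for k in R:
    p={}
    for nm,rr,col in(('bar',R[k],k),('pad',P[k],'blk')):
        b=[blobs(x['frame'],col,r,15) for x,r in zip((S,D),rr)]
        print(k,nm,[[tuple(np.round(t[:3],1)) for t in q] for q in b])
        if all(b):
            p[nm],e=tri(*[ray(x,q[0][1],q[0][2]) for x,q in zip((S,D),b)]);print(p[nm].round(4),e)
            if nm=='pad':print([onz(x,q[0][1],q[0][2],.142).round(4) for x,q in zip((S,D),b)])
    if len(p)==2:
        d=p['bar']-p['pad'];print('yaw',np.degrees(np.arctan2(d[1],d[0])),np.hypot(*d[:2]))
out=np.hstack([cv2.resize(S['frame'][150:260,180:400],None,fx=1.8,fy=1.8),cv2.resize(D['frame'][140:260,190:350],(396,198))]);cv2.imwrite('pics/c1.png',out)
E
```

```text
red bar [[(np.float64(85.5), np.float64(356.1), np.float64(181.5))], [(np.float64(160.0), np.float64(215.2), np.float64(230.3))]]
[0.6162 0.185  0.1684] [np.float64(2.4), np.float64(2.4)]
red pad [[(np.float64(100.5), np.float64(341.4), np.float64(180.3))], [(np.float64(89.5), np.float64(238.1), np.float64(242.2))]]
[0.5736 0.1664 0.1409] [np.float64(1.3), np.float64(1.3)]
[array([0.5732, 0.1651, 0.142 ]), array([0.5734, 0.1687, 0.142 ])]
yaw 23.563201794843803 0.046470674606971754
blue bar [[(np.float64(169.0), np.float64(221.3), np.float64(230.7))], [(np.float64(79.0), np.float64(314.6), np.float64(166.2))]]
[ 0.5768 -0.2075  0.1664] [np.float64(2.6), np.float64(2.6)]
blue pad [[(np.float64(116.0), np.float64(215.1), np.float64(223.2))], [(np.float64(40.0), np.float64(330.0), np.float64(178.7))]]
[ 0.5294 -0.2061  0.1406] [np.float64(2.1), np.float64(2.1)]
[array([ 0.5283, -0.2073,  0.142 ]), array([ 0.5292, -0.2009,  0.142 ])]
yaw -1.6927737046356035 0.04742108025971848
```

View pics/c1.png

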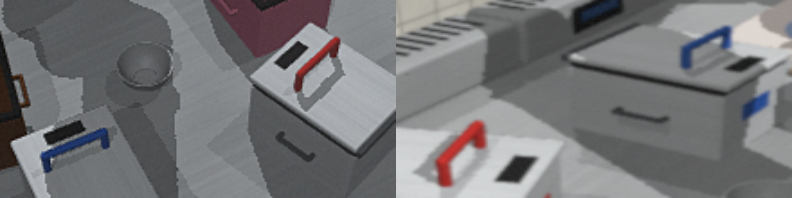

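```bash
cat >> h.py <<'E'
def state():
    o=get_obs();r,p,y=o['orientation'];psi=(y-r)%360
    return o,np.array(o['tool_pos']),psi
def plan(tgt,psi_t,step=60.,turn=10.):
    """rows (tool x,y,z mm, turn deg) to a tool-down target; psi = world heading of tool z"""
    o,p,psi=state();d=(np.array(tgt)-p)*1000;dp=(psi_t-psi+180)%360-180
    n=int(max(1,np.ceil(np.linalg.norm(d)/step),np.ceil(abs(dp)/turn)));rows=[]
    for i in range(n):
        a=np.radians(psi+dp*i/n);w=d/n
        rows.append([round(-w[2],1),round(-w[0]*np.sin(a)+w[1]*np.cos(a),1),round(w[0]*np.cos(a)+w[1]*np.sin(a),1),round(-dp/n,1)])
    print('clock',round(o['clock'],2),'pos',p.round(4),'psi',round(psi,1),'F',np.round(o['force'],1),'open',round(o['opening'],4));print(rows)
E
python3 - <<'E'
from h import *
plan([0.59,0.17,0.33],205)
s=snapshot('wrist');T=s['world_to_cam'];print(-T[:3,:3].T@T[:3,3],T[:3,:3].round(2),s['fov_y'])
E
```

```text
clock 0.2 pos [ 0.17   -0.6529  0.226 ] psi 104.6 F [-0.1 -0.4  0.4] open 0.0878
[[np.float64(-6.5), np.float64(-38.4), np.float64(43.2), np.float64(-6.3)], [np.float64(-6.5), np.float64(-42.9), np.float64(38.7), np.float64(-6.3)], [np.float64(-6.5), np.float64(-46.8), np.float64(33.8), np.float64(-6.3)], [np.float64(-6.5), np.float64(-50.2), np.float64(28.5), np.float64(-6.3)], [np.float64(-6.5), np.float64(-53.0), np.float64(22.8), np.float64(-6.3)], [np.float64(-6.5), np.float64(-55.2), np.float64(16.9), np.float64(-6.3)], [np.float64(-6.5), np.float64(-56.7), np.float64(10.7), np.float64(-6.3)], [np.float64(-6.5), np.float64(-57.6), np.float64(4.5), np.float64(-6.3)], [np.float64(-6.5), np.float64(-57.7), np.float64(-1.8), np.float64(-6.3)], [np.float64(-6.5), np.float64(-57.2), np.float64(-8.1), np.float64(-6.3)], [np.float64(-6.5), np.float64(-55.9), np.float64(-14.3), np.float64(-6.3)], [np.float64(-6.5), np.float64(-54.0), np.float64(-20.4), np.float64(-6.3)], [np.float64(-6.5), np.float64(-51.5), np.float64(-26.2), np.float64(-6.3)], [np.float64(-6.5), np.float64(-48.3), np.float64(-31.6), np.float64(-6.3)], [np.float64(-6.5), np.float64(-44.6), np.float64(-36.7), np.float64(-6.3)], [np.float64(-6.5), np.float64(-40.3), np.float64(-41.4), np.float64(-6.3)]]
[ 0.10356729 -0.66893745  0.38422501] [[-0.25  0.97  0.  ]
 [-0.94 -0.24 -0.26]
 [-0.25 -0.07  0.97]] 58.468995032605086
```

Call:
arm_command --commands '[-25,-38,43,-6.3,100,-25,-43,39,-6.3,100,-20,-47,34,-6.3,100,-20,-50,28,-6.3,100,-10,-53,23,-6.3,100]'

```text
clock: 0.88
tool_pos: [0.3009, -0.3907, 0.3255]
orientation: [-18.0, 89.6, 118.7]
force: [1.8, 0.2, 0.3]
opening: 0.0878
```

Call:
arm_command --commands '[0,-55,17,-6.3,100,0,-57,11,-6.3,100,0,-57,5,-6.3,100,0,-57,-2,-6.3,100,0,-57,-8,-6.3,100]'

```text
clock: 1.5
tool_pos: [0.4276, -0.1228, 0.3295]
orientation: [-114.3, 89.7, 55.0]
force: [0.6, -1.0, -0.3]
opening: 0.0874
```

Run:
```python
from h import *
plan([0.59,0.17,0.33],205)
```

```text
clock 1.5 pos [ 0.4276 -0.1228  0.3295] psi 169.3 F [ 0.6 -1.  -0.3] open 0.0874
[[np.float64(-0.1), np.float64(-53.0), np.float64(-17.5), np.float64(-6.0)], [np.float64(-0.1), np.float64(-50.9), np.float64(-22.9), np.float64(-6.0)], [np.float64(-0.1), np.float64(-48.2), np.float64(-28.1), np.float64(-6.0)], [np.float64(-0.1), np.float64(-45.1), np.float64(-32.9), np.float64(-6.0)], [np.float64(-0.1), np.float64(-41.4), np.float64(-37.4), np.float64(-6.0)], [np.float64(-0.1), np.float64(-37.3), np.float64(-41.5), np.float64(-6.0)]]
```

Call:
arm_command --commands '[0,-53,-18,-6,100,0,-51,-23,-6,100,0,-48,-28,-6,100,0,-45,-33,-6,100,0,-41,-37,-6,100]'

```text
clock: 2.12
tool_pos: [0.5631, 0.1315, 0.3333]
orientation: [-160.2, 89.4, 40.2]
force: [1.0, -0.4, 0.4]
opening: 0.0874
```

Call:
arm_command --commands '[0,-37,-41,-6,100,0,0,0,0,100]'

```text
clock: 2.38
tool_pos: [0.59, 0.1854, 0.3319]
orientation: [-162.6, 89.6, 44.3]
force: [-0.6, 0.1, -0.8]
opening: 0.0877
```

Run:
```python
from h import *
s=snapshot('wrist');cv2.imwrite('pics/w1.png',s['frame'])
S=snapshot('scene')
for b in blobs(s['frame'],'red',(0,0,560,420),100): 
    print(np.round(b[:3],1),onz(s,b[1],b[2],.176).round(4),cv2.minAreaRect(b[3]))
for b in blobs(s['frame'],'blk',(0,0,560,420),300): print('blk',np.round(b[:3],1),onz(s,b[1],b[2],.142).round(4),cv2.minAreaRect(b[3]))
plan([0.616,.185,.25],205)
```

```text
[1449.5  256.7  170.1] [0.6211 0.1785 0.176 ] ((256.4365234375, 171.06893920898438), (15.128369331359863, 119.05142974853516), 8.972626686096191)
blk [65275.5   280.9   332. ] [0.524  0.3266 0.142 ] ((279.5, 329.5), (179.0, 559.0), 90.0)
blk [1504.    39.1   26. ] [0.84   0.1576 0.142 ] ((41.40559768676758, 21.680797576904297), (45.23999786376953, 58.19999313354492), 16.260204315185547)
blk [1324.   309.9  175.1] [0.5748 0.166  0.142 ] ((309.986572265625, 175.409423828125), (22.70794677734375, 62.79443359375), 10.007980346679688)
blk [1075.   520.8   66.4] [ 0.4566 -0.0008  0.142 ] ((511.5823974609375, 71.00424194335938), (35.97581481933594, 80.10091400146484), 88.5497817993164)
blk [396.5 244.1  71.3] [0.6687 0.1113 0.142 ] ((244.4412078857422, 71.39682006835938), (63.13349533081055, 7.7538228034973145), 9.61972713470459)
clock 2.48 pos [0.589  0.1828 0.3331] psi 206.7 F [0.  0.6 0.2] open 0.0878
[[np.float64(41.6), np.float64(5.1), np.float64(-12.5), np.float64(0.8)], [np.float64(41.6), np.float64(4.9), np.float64(-12.6), np.float64(0.8)]]
```

View pics/w1.png

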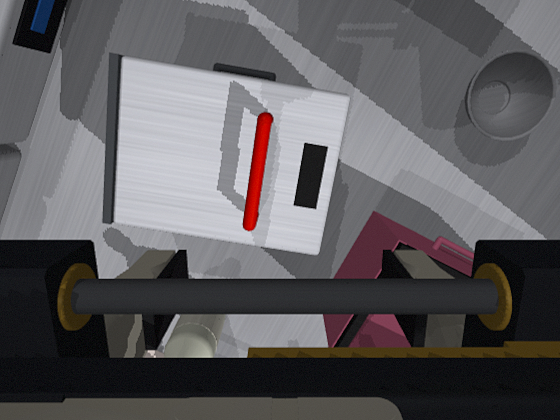

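Run:
```python
from h import *
s=snapshot('wrist');S=snapshot('scene');D=snapshot('side')
b=blobs(s['frame'],'red',(200,80,300,250),100)[0]
c=b[3][:,0,:];bp=cv2.boxPoints(cv2.minAreaRect(b[3]));bp=bp[np.argsort(bp[:,1])]
top,bot=(bp[0]+bp[1])/2,(bp[2]+bp[3])/2
A,B=onz(s,*top,.176),onz(s,*bot,.176);d=B-A
print('ends',A.round(4),B.round(4),np.linalg.norm(d),'mid',((A+B)/2).round(4),'bar heading-90',np.degrees(np.arctan2(d[1],d[0]))-90)
bl=blobs(s['frame'],'blk',(285,130,335,220),300)[0]
bp=cv2.boxPoints(cv2.minAreaRect(bl[3]));bp=bp[np.argsort(bp[:,1])]
a2,b2=onz(s,*((bp[0]+bp[1])/2),.142),onz(s,*((bp[2]+bp[3])/2),.142);d=b2-a2;print('pad',((a2+b2)/2).round(4),np.degrees(np.arctan2(d[1],d[0]))-90,np.linalg.norm(d))
q=blobs(S['frame'],'red',(335,160,380,210),15)[0];q2=blobs(D['frame'],'red',(200,210,232,255),15)
print('tri wrist-scene',tri(ray(s,b[1],b[2]),ray(S,q[1],q[2])))
if q2: print('tri wrist-side',tri(ray(s,b[1],b[2]),ray(D,q2[0][1],q2[0][2])))
print('bottle',onz(S,421,148,.16),onz(s,190,325,.15))
```

```text
ends [0.635  0.1329 0.176 ] [0.6049 0.2298 0.176 ] 0.1014571342817816 mid [0.62   0.1813 0.176 ] bar heading-90 17.284580885929216
pad [0.5743 0.1668 0.142 ] 17.980196818283474 0.059103015258605084
tri wrist-scene (array([0.62010405, 0.17784835, 0.1700087 ]), [np.float64(2.0), np.float64(2.0)])
tri wrist-side (array([0.62152273, 0.18075256, 0.16479349]), [np.float64(0.4), np.float64(0.4)])
bottle [0.59947788 0.42520277 0.16      ] [0.61229221 0.3554849  0.15      ]
```

Run:
```python
from h import *
plan([0.620,.181,.215],197.6,45)
```

```text
clock 2.62 pos [0.5888 0.1813 0.3344] psi 206.6 F [ 0.7 -0.8 -0.2] open 0.0877
[[np.float64(39.8), np.float64(4.8), np.float64(-9.2), np.float64(3.0)], [np.float64(39.8), np.float64(4.3), np.float64(-9.5), np.float64(3.0)], [np.float64(39.8), np.float64(3.8), np.float64(-9.7), np.float64(3.0)]]
```

Call:
arm_command --commands '[40,5,-9.5,3,100,40,4,-9.5,3,100,40,4,-9.5,3,100,0,0,0,0,100]'

```text
clock: 3.12
tool_pos: [0.6219, 0.1775, 0.217]
orientation: [-161.7, 88.9, 35.3]
force: [-0.5, 0.0, -0.2]
opening: 0.0875
```

Run:
```python
from h import *
plan([0.620,.181,.157],197.6,20)
s=snapshot('wrist')
b=blobs(s['frame'],'red',(0,0,560,420),100)
for x in b: print(np.round(x[:3],1),onz(s,x[1],x[2],.176).round(4),cv2.minAreaRect(x[3]))
```

```text
clock 3.12 pos [0.6219 0.1775 0.217 ] psi 197.0 F [-0.5  0.  -0.2] open 0.0875
[[np.float64(15.0), np.float64(-1.0), np.float64(0.2), np.float64(-0.1)], [np.float64(15.0), np.float64(-1.0), np.float64(0.2), np.float64(-0.1)], [np.float64(15.0), np.float64(-1.0), np.float64(0.2), np.float64(-0.1)], [np.float64(15.0), np.float64(-1.0), np.float64(0.2), np.float64(-0.1)]]
[2496.5  286.2  213.4] [0.6257 0.1645 0.176 ] ((286.0, 212.5), (131.0, 20.0), 90.0)
[162.  287.1 318.7] [0.606  0.2265 0.176 ] ((287.0, 319.5), (11.0, 18.0), 90.0)
```

Call:
arm_command --commands '[20,-1,0,0,100,20,-1,0,0,100,20,-1,0,0,60,0,0,0,0,40]'

```text
clock: 3.68
tool_pos: [0.6271, 0.1819, 0.1716]
orientation: [-168.9, 87.8, 28.4]
force: [-0.7, 0.6, 1.0]
opening: 0.0733
```

Run:
```python
from h import *
plan([0.620,.181,.157],197.6,20)
s=snapshot('wrist');cv2.imwrite('pics/w2.png',s['frame'])
```

```text
clock 3.67 pos [0.6271 0.1819 0.1716] psi 197.3 F [-0.7  0.6  1. ] open 0.0733
[[np.float64(14.6), np.float64(-1.3), np.float64(7.1), np.float64(-0.3)]]
```

View pics/w2.png

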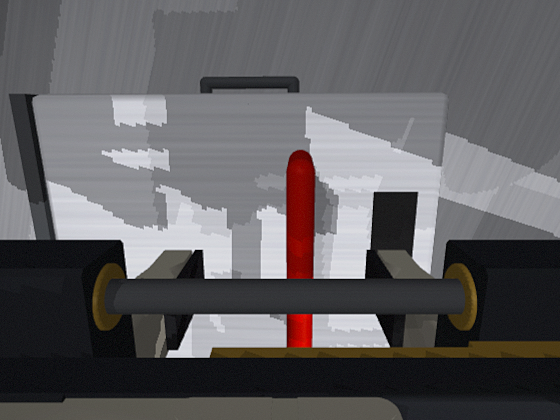

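Call:
arm_command --commands '[7.5,-0.5,4,0,50,7.5,-0.5,3,0,40,2,0,1,0,35,0,0,0,0,30]'

```text
clock: 4.22
tool_pos: [0.6215, 0.1815, 0.159]
orientation: [-169.6, 87.3, 27.8]
force: [0.3, 0.5, 1.1]
opening: 0.0301
```

Run:
```python
from h import *
plan([0.620,.181,.157],197.6,20); print(get_obs()['orientation'])
```

```text
clock 4.22 pos [0.6215 0.1815 0.159 ] psi 197.4 F [0.3 0.5 1.1] open 0.0301
[[np.float64(2.0), np.float64(0.1), np.float64(1.6), np.float64(-0.2)]]
[-169.6211666    87.30665116   27.77278129]
```

Call:
arm_command --commands '[2,0,1,0,10,0,0,0,0,0,0,0,0,0,0,0,0,0,0,0]'

```text
clock: 4.72
tool_pos: [0.621, 0.1814, 0.1568]
orientation: [-169.9, 87.3, 27.5]
force: [-0.2, 0.9, -0.1]
opening: 0.0109
```

Call:
arm_command --commands '[0,0,0,0,0,-1,0,0,0,0,-1,0,0,0,0]'

```text
clock: 5.1
tool_pos: [0.6213, 0.1817, 0.1581]
orientation: [-169.6, 87.3, 27.8]
force: [4.8, 1.3, -7.1]
opening: 0.0111
```

Call:
arm_command --commands '[-1,0,0,0,0]'

```text
clock: 5.22
tool_pos: [0.6213, 0.1817, 0.1583]
orientation: [-169.2, 87.3, 28.1]
force: [6.4, 0.6, -11.2]
opening: 0.0112
```

Call:
arm_command --commands '[-1,0,0,0,0]'

```text
clock: 5.35
tool_pos: [0.6213, 0.1818, 0.1583]
orientation: [-169.0, 87.3, 28.4]
force: [6.2, 0.9, -11.0]
opening: 0.0112
```

Call:
arm_command --commands '[-1,0,0,0,0]'

```text
clock: 5.48
tool_pos: [0.6213, 0.1817, 0.1583]
orientation: [-168.8, 87.4, 28.5]
force: [6.3, 1.3, -9.9]
opening: 0.011
```

Call:
arm_command --commands '[-1.5,0,-0.4,0,0,-1.5,0,-0.4,0,0]'

```text
clock: 5.72
tool_pos: [0.6213, 0.1817, 0.1584]
orientation: [-167.6, 87.5, 29.6]
force: [6.3, 1.0, -12.2]
opening: 0.0108
```

Call:
arm_command --commands '[-1.6,0,-0.4,0,0,-1.6,0,-0.4,0,0,-1.6,0,-0.4,0,0,-1.6,0,-0.4,0,0]'

```text
clock: 6.22
tool_pos: [0.6211, 0.1817, 0.1583]
orientation: [-164.8, 87.9, 32.4]
force: [6.1, 0.5, -11.6]
opening: 0.0112
```

Call:
arm_command --commands '[-2.1,0,-0.4,0,0,-2.1,0,-0.4,0,0]'

```text
clock: 6.48
tool_pos: [0.6211, 0.1817, 0.1584]
orientation: [-162.4, 88.1, 34.7]
force: [8.8, 1.6, -16.5]
opening: 0.0108
```

Call:
arm_command --commands '[-2.4,0,-0.4,0,0,-2.4,0,-0.4,0,0,-2.4,0,-0.4,0,0,-2.4,0,-0.4,0,0]'

```text
clock: 6.98
tool_pos: [0.6209, 0.1817, 0.1585]
orientation: [-154.8, 88.6, 42.1]
force: [7.7, 0.9, -16.6]
opening: 0.0108
```

Red is held: 16.5 N for over 0.5 s, with only about 1.5 mm of lift. I'll ease it down and release.

Call:
arm_command --commands '[0.5,0,0,0,0,1,0,0,0,0,0,0,0,0,10,0,0,0,0,20,0,0,0,0,40]'

```text
clock: 7.6
tool_pos: [0.6205, 0.1814, 0.158]
orientation: [-155.3, 88.6, 41.7]
force: [0.1, 0.2, 0.5]
opening: 0.0227
```

Call:
arm_command --commands '[-10,0,0,0,60,-25,0,0,0,80,-40,0,0,0,100,-50,0,0,0,100,-40,0,0,0,100]'

```text
clock: 8.22
tool_pos: [0.616, 0.1776, 0.3278]
orientation: [-153.7, 88.9, 43.3]
force: [0.4, -0.0, -0.1]
opening: 0.0716
```

Run:
```python
from h import *
plan([0.55,-.205,.33],178.5)
```

```text
clock 8.22 pos [0.616  0.1776 0.3278] psi 197.0 F [ 0.4 -0.  -0.1] open 0.0716
[[np.float64(-0.3), np.float64(49.5), np.float64(25.0), np.float64(2.6)], [np.float64(-0.3), np.float64(50.6), np.float64(22.7), np.float64(2.6)], [np.float64(-0.3), np.float64(51.6), np.float64(20.3), np.float64(2.6)], [np.float64(-0.3), np.float64(52.5), np.float64(17.9), np.float64(2.6)], [np.float64(-0.3), np.float64(53.3), np.float64(15.5), np.float64(2.6)], [np.float64(-0.3), np.float64(53.9), np.float64(13.0), np.float64(2.6)], [np.float64(-0.3), np.float64(54.5), np.float64(10.5), np.float64(2.6)]]
```

Call:
arm_command --commands '[0,50,25,2.6,100,0,51,23,2.6,100,0,52,20,2.6,100,0,52,18,2.6,100,0,53,15,2.6,100]'

```text
clock: 8.85
tool_pos: [0.5701, -0.1, 0.3323]
orientation: [-152.2, 88.2, 31.8]
force: [0.8, 0.9, -0.2]
opening: 0.0877
```

Call:
arm_command --commands '[0,54,13,2.6,100,0,54,10,2.6,100,0,0,0,0,100]'

```text
clock: 9.22
tool_pos: [0.5497, -0.2159, 0.3334]
orientation: [-151.4, 88.0, 27.0]
force: [-1.2, 1.0, -0.7]
opening: 0.0874
```

```bash
cat >> h.py <<'E'
def ends(s,b,z):
    bp=cv2.boxPoints(cv2.minAreaRect(b[3]));bp=bp[np.argsort(bp[:,1])]
    A,B=onz(s,*((bp[0]+bp[1])/2),z),onz(s,*((bp[2]+bp[3])/2),z);d=B-A
    print('mid',((A+B)/2).round(4),'heading',np.degrees(np.arctan2(d[1],d[0])).round(1)-90,'len',np.linalg.norm(d).round(4))
E
python3 - <<'E'
from h import *
plan([0.577,-.207,.215],178.5)
s=snapshot('wrist');cv2.imwrite('pics/w3.png',s['frame'])
for b in blobs(s['frame'],'blue',(0,0,560,240),100): print('blue',np.round(b[:3],1));ends(s,b,.176)
for b in blobs(s['frame'],'blk',(100,0,560,240),300): print('blk',np.round(b[:3],1));ends(s,b,.142)
E
```

```text
clock 9.22 pos [ 0.5497 -0.2159  0.3334] psi 178.4 F [-1.2  1.  -0.7] open 0.0874
[[np.float64(39.5), np.float64(-3.2), np.float64(-9.0), np.float64(-0.0)], [np.float64(39.5), np.float64(-3.2), np.float64(-9.0), np.float64(-0.0)], [np.float64(39.5), np.float64(-3.2), np.float64(-9.0), np.float64(-0.0)]]
blue [1237.5  257.9  189.2]
mid [ 0.5761 -0.2167  0.176 ] heading -3.9000000000000057 len 0.0888
blk [20167.5   471.8    76.8]
mid [ 0.3974 -0.289   0.142 ] heading 5.599999999999994 len 0.1541
blk [1258.5  311.4  192.6]
mid [ 0.5297 -0.2052  0.142 ] heading -3.5999999999999943 len 0.0593
blk [1230.   116.6  170.8]
mid [ 0.7144 -0.2274  0.142 ] heading -4.599999999999994 len 0.1309
blk [414.5 237.3  97.3]
mid [ 0.595  -0.2931  0.142 ] heading -5.799999999999997 len 0.0106
```

View pics/w3.png

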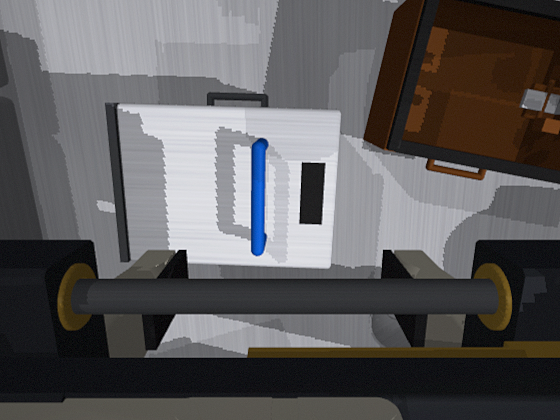

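Call:
arm_command --commands '[40,-2.5,-9,0.7,100,40,-2.5,-9,0.8,100,40,-2.5,-9,0.7,80,0,0,0,0,60]'

```text
clock: 9.78
tool_pos: [0.5838, -0.2032, 0.2161]
orientation: [-153.9, 87.7, 22.6]
force: [-0.2, 0.4, -0.6]
opening: 0.073
```

Run:
```python
from h import *
plan([0.577,-.209,.157],176.2,20); print(get_obs()['orientation'])
s=snapshot('wrist')
for b in blobs(s['frame'],'blue',(0,0,560,275),100): print('blue',np.round(b[:3],1));ends(s,b,.176)
for b in blobs(s['frame'],'blk',(300,0,400,250),300): print('blk',np.round(b[:3],1));ends(s,b,.142)
```

```text
clock 9.78 pos [ 0.5838 -0.2032  0.2161] psi 176.4 F [-0.2  0.4 -0.6] open 0.073
[[np.float64(19.7), np.float64(2.1), np.float64(2.1), np.float64(0.1)], [np.float64(19.7), np.float64(2.1), np.float64(2.1), np.float64(0.1)], [np.float64(19.7), np.float64(2.1), np.float64(2.1), np.float64(0.1)]]
[-153.86573182   87.69784448   22.55142245]
blue [2854.   297.2  202.8]
mid [ 0.5766 -0.2202  0.176 ] heading -3.0 len 0.0801
blk [2796.   373.3  206.5]
mid [ 0.5291 -0.2072  0.142 ] heading -2.5 len 0.0561
```

Call:
arm_command --commands '[20,2,3,0,60,20,2,3,0,50,15,2,2,0,40,0,0,0,0,30]'

```text
clock: 10.32
tool_pos: [0.5832, -0.2081, 0.1723]
orientation: [-164.7, 86.8, 12.1]
force: [0.0, -0.3, 1.2]
opening: 0.0307
```

Run:
```python
from h import *
plan([0.577,-.209,.157],176.2,20); print(get_obs()['orientation'])
```

```text
clock 10.32 pos [ 0.5832 -0.2081  0.1723] psi 176.7 F [ 0.  -0.3  1.2] open 0.0307
[[np.float64(15.3), np.float64(1.3), np.float64(6.1), np.float64(0.5)]]
[-164.67611601   86.84667962   12.06894325]
```

Call:
arm_command --commands '[4,0,5,0,35,12,0,2,0,35,0,0,0,0,30]'

```text
clock: 10.7
tool_pos: [0.5778, -0.2075, 0.1576]
orientation: [-166.0, 86.7, 10.8]
force: [-1.0, -0.7, -0.1]
opening: 0.0274
```

Run:
```python
from h import *
plan([0.577,-.209,.157],176.2,20); print(get_obs()['orientation'])
s=snapshot('wrist');cv2.imwrite('pics/w4.png',s['frame'])
```

```text
clock 10.7 pos [ 0.5778 -0.2075  0.1576] psi 176.8 F [-1.  -0.7 -0.1] open 0.0274
[[np.float64(0.6), np.float64(1.5), np.float64(0.7), np.float64(0.6)]]
[-166.00088422   86.65696477   10.77865917]
```

View pics/w4.png

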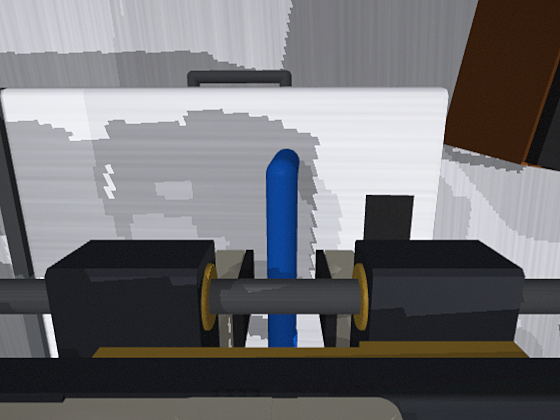

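The blue bar at column 283 sits centred between the fingers (about 253 and 317). Close and pull gently.

Call:
arm_command --commands '[0,0,0,0,10,0,0,0,0,0,0,0,0,0,0,0,0,0,0,0]'

```text
clock: 11.25
tool_pos: [0.5789, -0.2078, 0.1586]
orientation: [-166.9, 86.6, 9.9]
force: [-0.0, -0.1, -1.0]
opening: 0.011
```

Call:
arm_command --commands '[-1,0,0,0,0,-1,0,0,0,0]'

```text
clock: 11.5
tool_pos: [0.5794, -0.2077, 0.1602]
orientation: [-166.8, 86.5, 10.0]
force: [3.9, -0.6, -5.5]
opening: 0.0109
```

Call:
arm_command --commands '[-1,0,0,0,0,-1,0,0,0,0]'

```text
clock: 11.75
tool_pos: [0.5801, -0.2076, 0.162]
orientation: [-166.9, 86.5, 9.9]
force: [5.0, -2.3, -5.3]
opening: 0.0112
```

Call:
arm_command --commands '[-1.5,0,-0.5,0,0,-1.5,0,-0.5,0,0]'

```text
clock: 12.0
tool_pos: [0.5812, -0.2077, 0.1647]
orientation: [-166.8, 86.5, 10.0]
force: [6.1, -0.6, -7.0]
opening: 0.0108
```

The blue lid gives: 6 mm of lift at about 6 N. I'll put it down, release, and press the pad.

Call:
arm_command --commands '[1.5,0,0.5,0,0,1.5,0,0.5,0,0,1.5,0,0.5,0,0,1.5,0,0.3,0,0,1.0,0,0,0,0]'

```text
clock: 12.62
tool_pos: [0.5789, -0.2078, 0.1583]
orientation: [-167.2, 86.5, 9.6]
force: [-2.1, 1.0, 4.2]
opening: 0.0107
```

Call:
arm_command --commands '[0.5,0,0,0,0,0.5,0,0,0,0]'

```text
clock: 12.88
tool_pos: [0.5789, -0.2079, 0.1584]
orientation: [-167.7, 86.5, 9.2]
force: [-1.3, 0.4, 2.8]
opening: 0.0109
```

Call:
arm_command --commands '[0,0,0,0,15,0,0,0,0,30,0,0,0,0,40,-20,0,0,0,40,-30,0,0,0,40]'

```text
clock: 13.5
tool_pos: [0.5738, -0.2079, 0.2052]
orientation: [-164.9, 86.9, 11.9]
force: [-0.1, -0.4, 0.4]
opening: 0.0347
```

Call:
arm_command --commands '[-10,0,25,0,20,0,0,25,0,0,0,0,0,0,0,0,0,0,0,0]'

```text
clock: 14.0
tool_pos: [0.5237, -0.2053, 0.2149]
orientation: [-166.2, 86.7, 10.6]
force: [-0.3, -0.0, -0.0]
opening: 0.0025
```

Run:
```python
from h import *
plan([0.529,-.206,.155],176.2,20); print(get_obs()['orientation'])
s=snapshot('wrist');cv2.imwrite('pics/w5.png',s['frame'])
```

```text
clock 14.0 pos [ 0.5237 -0.2053  0.2149] psi 176.8 F [-0.3 -0.  -0. ] open 0.0025
[[np.float64(15.0), np.float64(0.1), np.float64(-1.3), np.float64(0.1)], [np.float64(15.0), np.float64(0.1), np.float64(-1.3), np.float64(0.1)], [np.float64(15.0), np.float64(0.1), np.float64(-1.3), np.float64(0.1)], [np.float64(15.0), np.float64(0.1), np.float64(-1.3), np.float64(0.1)]]
[-166.24533878   86.65511272   10.55109554]
```

View pics/w5.png

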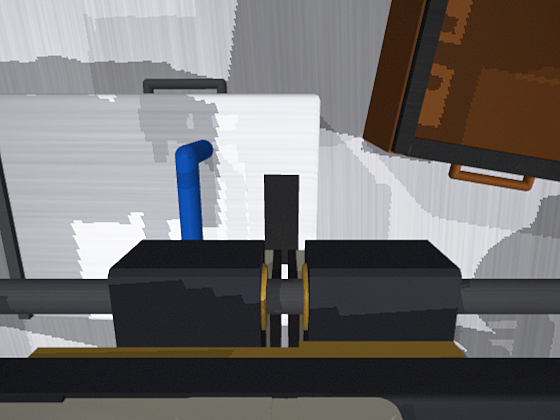

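Call:
arm_command --commands '[20,0,0,0,0,20,0,0,0,0,15,0,0,0,0,0,0,0,0,0]'

```text
clock: 14.55
tool_pos: [0.5291, -0.2048, 0.1575]
orientation: [-166.4, 86.7, 10.4]
force: [-0.0, 0.1, 0.1]
opening: 0.0005
```

Call:
arm_command --commands '[6,0,0,0,0,4,0,0,0,0,3,0,0,0,0,2,0,0,0,0]'

```text
clock: 15.05
tool_pos: [0.5313, -0.2049, 0.1431]
orientation: [-167.3, 86.6, 9.5]
force: [1.1, 0.6, 0.2]
opening: 0.0005
```

Call:
arm_command --commands '[1.5,0,0,0,0,1.5,0,0,0,0]'

```text
clock: 15.3
tool_pos: [0.5313, -0.2051, 0.1407]
orientation: [-167.7, 86.6, 9.1]
force: [-2.5, 1.1, 6.0]
opening: 0.0003
```

Call:
arm_command --commands '[1.5,0,0,0,0,1.5,0,0,0,0]'

```text
clock: 15.55
tool_pos: [0.5312, -0.2053, 0.1389]
orientation: [-168.3, 86.6, 8.5]
force: [-3.6, 1.1, 8.4]
opening: 0.0007
```

Call:
arm_command --commands '[1.5,0,0,0,0,1.5,0,0,0,0]'

```text
clock: 15.8
tool_pos: [0.5312, -0.2057, 0.1376]
orientation: [-169.3, 86.5, 7.6]
force: [-4.6, 0.8, 10.9]
opening: 0.0007
```

Call:
arm_command --commands '[1.5,0,0,0,0,1.5,0,0,0,0]'

```text
clock: 16.05
tool_pos: [0.5311, -0.206, 0.1368]
orientation: [-170.3, 86.5, 6.7]
force: [-5.9, 2.0, 11.8]
opening: 0.0004
```

Call:
arm_command --commands '[2,0,0,0,0,2,0,0,0,0]'

```text
clock: 16.3
tool_pos: [0.5311, -0.2063, 0.1355]
orientation: [-171.3, 86.5, 5.7]
force: [-7.2, 3.2, 14.4]
opening: 0.0003
```

Call:
arm_command --commands '[2,0,0,0,0,2,0,0,0,0]'

```text
clock: 16.55
tool_pos: [0.5311, -0.2066, 0.1346]
orientation: [-172.5, 86.4, 4.6]
force: [-6.3, 2.5, 16.0]
opening: 0.0006
```

Pressed about 7.5 mm at 16 N, beyond the snap range. Lift gently and return to the bar.

Call:
arm_command --commands '[-2,0,0,0,0,-3,0,0,0,0,-5,0,0,0,0,-20,0,0,0,0,-30,0,0,0,0]'

```text
clock: 17.18
tool_pos: [0.5265, -0.2064, 0.1959]
orientation: [-171.9, 86.5, 5.2]
force: [1.0, 0.1, 0.6]
opening: 0.0005
```

Call:
arm_command --commands '[-18,0,0,0,40,0,0,-25,0,40,0,0,-25,0,40,0,0,0,0,40]'

```text
clock: 17.68
tool_pos: [0.5776, -0.2095, 0.2207]
orientation: [-172.7, 86.2, 4.3]
force: [-0.0, -0.2, 0.1]
opening: 0.0326
```

Run:
```python
from h import *
plan([0.579,-.2079,.158],176.5,20); print(get_obs()['orientation'])
```

```text
clock 17.68 pos [ 0.5776 -0.2095  0.2207] psi 177.1 F [-0.  -0.2  0.1] open 0.0326
[[np.float64(15.7), np.float64(-0.4), np.float64(-0.3), np.float64(0.1)], [np.float64(15.7), np.float64(-0.4), np.float64(-0.3), np.float64(0.1)], [np.float64(15.7), np.float64(-0.4), np.float64(-0.3), np.float64(0.1)], [np.float64(15.7), np.float64(-0.4), np.float64(-0.3), np.float64(0.1)]]
[-172.74029632   86.17071876    4.31827481]
```

Call:
arm_command --commands '[15,0,1,0,40,15,0,1,0,40,0,0,0,0,40]'

```text
clock: 18.05
tool_pos: [0.5755, -0.209, 0.187]
orientation: [-171.8, 86.3, 5.3]
force: [-0.2, -0.2, 0.1]
opening: 0.0351
```

Call:
arm_command --commands '[15,0,1,0,40,15,0,1,0,40,0,0,0,0,35]'

```text
clock: 18.42
tool_pos: [0.5748, -0.2087, 0.1546]
orientation: [-171.6, 86.4, 5.4]
force: [-0.2, -0.5, 0.2]
opening: 0.0318
```

Call:
arm_command --commands '[-3,0,-4,0,30,0,0,0,0,10,0,0,0,0,0,0,0,0,0,0,0,0,0,0,0]'

```text
clock: 19.05
tool_pos: [0.5789, -0.209, 0.1589]
orientation: [-171.9, 86.3, 5.1]
force: [1.2, 0.1, -1.6]
opening: 0.0109
```

Call:
arm_command --commands '[-1,0,0,0,0,-1,0,0,0,0,-1,0,0,0,0]'

```text
clock: 19.42
tool_pos: [0.5794, -0.2088, 0.1604]
orientation: [-171.3, 86.3, 5.7]
force: [5.9, -2.8, -13.7]
opening: 0.0109
```

Call:
arm_command --commands '[-1.6,0,0,0,0,-1.6,0,0,0,0]'

```text
clock: 19.68
tool_pos: [0.5793, -0.2087, 0.1605]
orientation: [-170.4, 86.4, 6.6]
force: [8.1, -3.7, -16.3]
opening: 0.0107
```

Caught now: it stops at 1.6 mm with 16 N. Hold it for a moment.

Call:
arm_command --commands '[-1.7,0,0,0,0,-1.7,0,0,0,0,-1.7,0,0,0,0,-1.7,0,0,0,0]'

```text
clock: 20.18
tool_pos: [0.5793, -0.2087, 0.1605]
orientation: [-168.4, 86.6, 8.4]
force: [6.7, -4.0, -15.8]
opening: 0.0112
```

Call:
arm_command --commands '[0.5,0,0,0,0,1,0,0,0,0,1,0,0,0,0,0,0,0,0,15,0,0,0,0,40]'

```text
clock: 20.8
tool_pos: [0.5794, -0.209, 0.1596]
orientation: [-169.3, 86.5, 7.5]
force: [0.3, 0.1, -0.0]
opening: 0.0184
```

Call:
arm_command --commands '[0,0,0,0,40,-15,0,-1,0,60,-25,0,0,0,80,-40,0,0,0,100,-50,0,0,0,100]'

```text
clock: 21.42
tool_pos: [0.5712, -0.2098, 0.2919]
orientation: [-168.0, 86.9, 8.9]
force: [0.5, -0.6, -0.4]
opening: 0.0678
```

Run:
```python
from h import *
o=get_obs();print(o['clock'],o['force'],o['opening'])
S=snapshot('scene');D=snapshot('side')
cv2.imwrite('pics/end.png',np.hstack([S['frame'][120:340,100:450],D['frame'][120:340,140:490]]))
```

```text
21.425 [ 0.49278542 -0.58733956 -0.37999994] 0.06777811555804034
```

View pics/end.png

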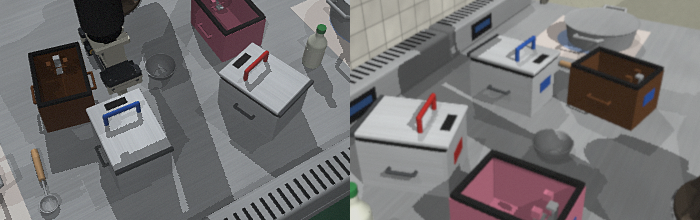

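Both lids are down, the bystanders are in place and the gripper is clear.

Call:
arm_command --commands '[0,0,0,0,100,0,0,0,0,100]'

```text
clock: 21.78
tool_pos: [0.5742, -0.2109, 0.2996]
orientation: [-172.2, 86.1, 4.7]
force: [-0.5, -0.3, -0.5]
opening: 0.0871
```

```bash
python3 -c "
from plant import *
print(close_job())"
```

```text
the job is handed in; nothing more can be done
None
```

Both lids are down, caught and let go, and I handed the job in at about 22 s. It gave no verdict.

- **Red lid:** its catch was already holding. It took about 16.5 N upward for roughly half a second and lifted only about 1.5 mm. I then eased it down and released it.
- **Blue lid:** it was not caught at first, giving 6 mm at about 6–7 N. I put it down and pressed the pad about 7.5 mm, at up to 16 N. I felt no clear snap, so I tugged again: it stopped after 1.6 mm and held about 16 N for over half a second. I then lowered and released it.

**Last checks:** in the final pictures both lids look shut, and the bowl, bottle and spoon look unmoved. I judged both by eye only. The wrist force read about zero, with the gripper open well above the boxes.

**What disagreed:** the tool drifted up to about 4° off vertical, and the tugs also carried about 6–9 N sideways. The gripper's measured total force stayed under 20 N throughout.

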